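Dock a cold plate and hold the test coupler snapped on its angled nipple

ROBOT

A 6-joint arm with a two-finger parallel gripper is mounted at the origin on a cart in front of the work surface, level with it; the furniture and walls round the work are solid. World frame = base frame: x ahead of the robot, y to its left, z up, the work surface at z = 0. Lengths are in m, angles in rad, forces in N, time in s.
With the tool pointing down it reaches from about 0.3 to 0.875 m from the base axis. Payload 4.2 kg.
Tool frame: the origin (TCP) lies midway between the tips of the shut fingers; the grasp point (between the pads) lies behind it (pinch_z is the z of the grasp point in the tool frame, in m); z points along the fingers, y is the line along which they close (so a half turn about z gives the same grasp; the last joint's range is limited). The gripper opens to 85 mm and grips with 20 to 120 N. Pads are 22 mm wide; open, the fingers measure 114 mm over their backs; the gripper's body (76 mm by 85 mm) begins 54 mm behind the grasp point. The pads swing forward as they close: fully open they stand 13 mm farther back than shut.
Start: joints at [1.289, 0.32, 1.565, -0, 1.257, -0.02], TCP at [0.149, 0.555, 0.231] pointing down, gripper open.
Joint ranges: [-3.11, 3.11], [-0.84, 2.01], [0.21, 2.61], [-1.34, 4.49], [0.05, 2.63], [-2.56, 2.56]. Speed limits (rad/s): [2.57, 2.57, 3.14, 3.14, 3.14, 3.14].

INTERFACE

Orientations are given as [roll, pitch, yaw] about the fixed x, y, z axes, in that order (R = Rz(yaw) Ry(pitch) Rx(roll)).
In Python, from cell import * gives the robot as it stands. The module is installed in compiled form; this text tells all that it offers.
- The arm moves only by the tool play_rows, never from a script. Its argument "rows" is a list of rows, each a list of 4 numbers: the shift along the tool's x, y, z scaled (see below), then the turn about the tool's z scaled (see below). A call has 1 to 8 rows; each row shifts and turns the commanded pose from where the row before left it, along the tool's axes as they then stand; what a row does not reach is not made up. The controller multiplies each number of a shift by 40 cm and each number of a turn by pi rad. A row lasts 1/10 s, in which the tool goes at most 50 mm and 8.59 degrees, less where a joint would pass 70% of its speed; a pose out of reach is approached as far as the arm can. A call with a number of a shift or a turn outside -1 to 1 is refused whole. A call with a gripper value outside its range is refused whole. "fingers" is the finger opening in mm, from 0 to 85.4, set as the call begins (left out, the last holds). The fingers move at their own pace and stop on an object; "newtons" is the grip in N (left out, the last holds). Time passes only in rows, so rows that do not move let the fingers close. It gives the time, the measured TCP pose, the force, the opening and the grip force at its end, in the units of the state.
- get_obs(): the state, without advancing time (a new reading comes with each control period).
- read_camera(name): name is "side" or "top"; returns the picture (420x560x3 uint8, red, green, blue); there is no depth.
- get_calibration(name): a dict with "intrinsics" (3x3 intrinsics, pixels), "R" (3x3) and "t" (3): a world point X has camera coordinates R X + t. Camera axes: x right, y down, z forward; pixel columns grow to the right and rows downward; lengths in m; the calibration is good to about 2 mm. A picture is of the moment at which its call begins. get_calibration takes no time and is no camera call.
- close_job(): hands the job in; it is judged then, once.
The state is a dict: "time": time; "q": joint angles; "joint_velocities": joint speeds; "effort": joint torques, N m; "tool_pos": TCP position; "tcp_rot": TCP orientation; "ft_force": force on the tool from outside, world axes, zero at the start; "torque": the same for the moment, N m; "gripper_width": finger opening in m; "finger_force": force on a finger pad.
Only numpy, scipy, OpenCV 4.12 (cv2) and the standard library are available. Lean on these libraries where they do the work, as an engineer would, in place of code of your own. Each camera call takes 0.05 s, during which the arm holds its last target. There are 200 camera calls.

TASK

Get the cold plate ready for its leak test: slide the flat aluminium plate across the bench, without lifting it, fully home into the U-shaped dock. Then take the test coupler out of its rest, press it squarely onto the plate's tilted nipple until it snaps over the head and its mouth sits down on the seat, and finish while still gripping it and holding it fully home against its spring. Leave the transformer and the solder spool where they are.

Things in the scene. Friction and masses are not known exactly. Their poses are not given: they have to be found in the camera images.
- dock: low bare-steel U-shaped stop, fixed on the bench. Origin: bench point under the plate's centre when home; +x points in, from the open side to the back stop, whose face is at x = 42 mm (16 mm high, 14 thick, 90 wide). Cheeks 12 mm high, 66 mm apart, from x = 42 to 18 mm, then flaring to 90 mm apart near x = 0 (97 mm outside)
- plate: aluminium cold plate, 84 (x) x 60 (y) x 14 mm, 0.8 kg, loose on the bench; origin: centre of underside; +x end enters the dock first. A 38 mm wide wedge at x = -4 to 29 mm carries the nipple (tip at x = -4, z = 56 mm). Grip it across its 60 mm width at the bare end, x = -42 to -15. When home: origin and axes as the dock's
- nipple: brass nipple on a round steel seat, fixed to the plate's wedge. Origin: centre of the seat's upper face (plate x = 10, z = 25 mm); z points out along the nipple, leaning 25 degrees from vertical towards the plate's -x end. Seat 34 mm diameter, neck 8 mm, ball head 14 mm centred 27 mm out, tip 34 mm out
- coupler: test coupler, 0.2 kg, mouth down in its rest. Origin: centre of mouth; z to the grip. Sleeve 34 mm dia. to z = 44, flange 42 mm dia. z = 44-49 (fingertips may bear on it), grip 24 x 24 mm (sides along x, y) z = 49-85, 3 mm button on top. Funnel mouth 28 mm narrowing to 18 mm bore, 9 mm deep. Jaws at z = 14 mm snap over the head at about 3-7 N
- pin (a joint): travel (m) of the sprung pin inside the coupler: 0 free, about 0.007 to 0.009 with the coupler home on the nipple. Its spring rises to about 11 N there (then the seat is a hard stop) and pushes the coupler up off the seat unless it is held down
- rest: fixed grey round holder for the coupler: base 60 mm diameter, 5 mm thick, with a ring 48 mm outside and 39 mm inside diameter up to 23 mm; origin: centre of its underside. The coupler's mouth stands on the base, 5 mm above the bench, and lifts straight out. Between it and the dock stands the room's open carton, flaps up to 0.28 m high: about x = 0.22 to 0.63, y = -0.17 to 0.24 m
- transformer: small transformer, 52 x 46 x 39 mm, bystander; origin: centre of its underside
- spool: solder spool, 62 mm diameter, 45 mm high, bystander; origin: centre of its underside

How it is judged:
On the way, in this order (a step that is already met when the one before it is completed fails the run):
1. the plate is home in the dock: within 4 mm of the back stop and square (x of plate in the frame of dock above -0.004 m and horizontal distance between plate and dock below 0.007 m and angle between the x axis of plate and the x axis of dock, either way round below 0.1 rad), for 0.2 s.
2. the coupler has snapped over the nipple's head (z of coupler in the frame of nipple below 0.0065 m and distance between coupler and nipple below 0.008 m and angle between the z axis of coupler and the z axis of nipple, either way round below 0.14 rad), for 0.2 s.
At the end, for the whole second after the job is handed in: Plate flat and home in the dock (within 4 mm of the stop, square within 0.1 rad); coupler's mouth within 3.5 mm of the seat, square within 0.12 rad, pressed on with over 5 N against its spring, at rest and still gripped by the fingers (all of step 1 and z of coupler in the frame of nipple below 0.0035 m and distance between coupler and nipple below 0.005 m and angle between the z axis of coupler and the z axis of nipple, either way round below 0.12 rad and contact force between coupler and plate above 5 N and contact force between the fingers and coupler above 3 N and linear speed of coupler below 0.02 m/s and height (world z) of plate below 0.006 m and angle between plate's own z axis and vertical below 0.06 rad); the arm keeps its last pose, push and grip.
It fails at once if the plate is lifted or tipped instead of slid (height (world z) of plate above 0.012 m or angle between plate's own z axis and vertical above 0.15 rad).
It fails at once if a bystander is moved more than 25 mm (distance of any of transformer, spool from where it was at the start of the episode above 0.025 m).
It also fails if it takes over 72 s, if anything falls off the work surface, if the arm or the gripper's body presses on something with over 40 N, if the wrist force passes 120 N, or if a joint passes its speed limit or range.

## Working session

There is one attempt and no reset: what is moved stays moved. The work goes in short steps, Python scripts to look and compute and a tool call to move; the robot and the scene stay as the last step left them, time stands still between calls to the robot, and variables do not carry over. Pictures are saved under pics/ and viewed, at most 10 in all, crops included, and the job is handed in when it is done.

Besides the shell and the picture viewer there is one more tool, called in YAML: its name, and indented under it one key for each argument. play_rows: Moves the arm, as the interface text tells. Shifts and turns lie within -1 to 1; 1 stands for 40 cm of shift or pi rad of turn. Its arguments: {"type":"object","properties":{"rows":{"type":"array"},"fingers":{"type":"number"},"newtons":{"type":"number"}},"required":["rows"]}

```bash
mkdir -p pics
python3 - <<'E'
from cell import *
import cv2, numpy as np
o=get_obs();print(o)
for n in("side","top"):
    im=read_camera(n);cv2.imwrite(f"pics/{n}0.png",im[:,:,::-1]);c=get_calibration(n)
    print(n,c, -c["R"].T@c["t"])
E
```

```text
{'time': 0.0, 'q': array([ 1.28899787e+00,  3.20256858e-01,  1.56567706e+00,  1.09910514e-05,
        1.25739759e+00, -2.00037411e-02]), 'joint_velocities': array([-0.00011704,  0.00048632, -0.00123613, -0.00042562,  0.00108588,
       -0.00024268]), 'effort': array([ 1.84500150e-04, -4.15523994e+01, -2.34163177e+01, -7.12910537e-05,
        8.18569679e-03, -7.10735961e-06]), 'tool_pos': array([0.148683  , 0.5549475 , 0.23050315]), 'tcp_rot': array([-3.13985436e+00, -4.52289477e-05,  2.87979450e+00]), 'ft_force': array([ 0.71255307,  0.36438093, -0.1926645 ]), 'torque': array([ 0.02026847, -0.03511587,  0.03211186]), 'finger_force': 0.0, 'gripper_width': 0.08552257729015907}
side {'intrinsics': array([[472.15772762,   0.        , 287.91228818],
       [  0.        , 472.15772762, 205.74871189],
       [  0.        ,   0.        ,   1.        ]]), 'R': array([[ 0.679028  , -0.73393681, -0.01605418],
       [-0.33118113, -0.28674057, -0.89894322],
       [ 0.65516413,  0.61572445, -0.4377709 ]]), 't': array([-0.32309226,  0.24404269,  0.86943179])} [-0.26940951 -0.70248278  0.59480547]
top {'intrinsics': array([[464.99109964,   0.        , 277.78218534],
       [  0.        , 464.99109964, 209.36395083],
       [  0.        ,   0.        ,   1.        ]]), 'R': array([[-0.02088847, -0.99945804, -0.02544203],
       [-0.99148447,  0.02398012, -0.12799807],
       [ 0.12853881,  0.02255169, -0.99144803]]), 't': array([0.07693988, 0.58192598, 1.37193024])} [0.40223145 0.03200418 1.43664044]
```

View pics/top0.png

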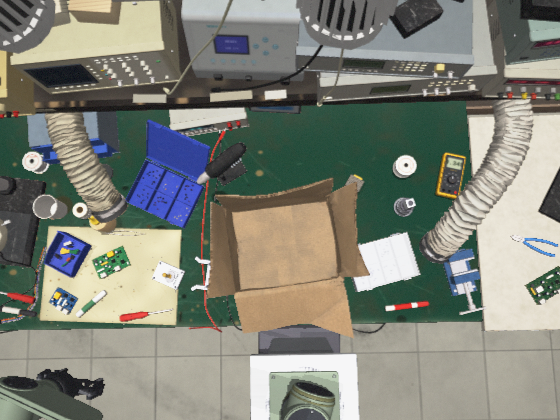

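View pics/side0.png

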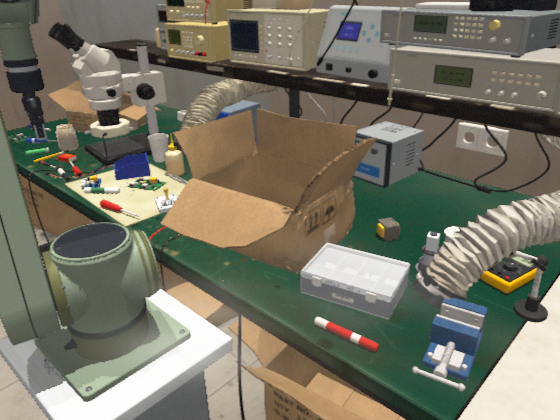

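The top view shows the carton (210-365, 180-335), a candidate coupler at (403,205), and a candidate plate at (168,272). I'll zoom in on the candidates.

Run:
```python
import cv2, numpy as np
t=cv2.imread("pics/top0.png");s=cv2.imread("pics/side0.png")
def cr(im,x,y,w,h,W,H): return cv2.resize(im[y:y+h,x:x+w],(W,H),interpolation=cv2.INTER_CUBIC)
a=cr(t,135,220,100,75,400,300);b=cr(t,330,140,100,75,400,300)
c=cr(s,100,150,100,75,400,300);d=cr(s,370,200,100,75,400,300)
cv2.imwrite("pics/z1.png",np.vstack([np.hstack([a,b]),np.hstack([c,d])]))
```

```text
(no output)
```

View pics/z1.png

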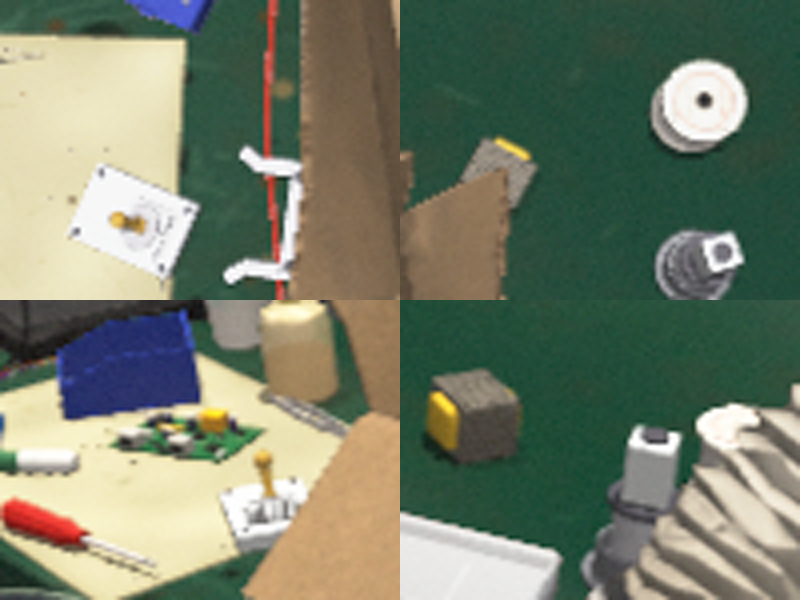

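The crops show the plate with corners at about (161,261), (185,272), (176,289) and (153,279) in top pixels. Its brass head is at about (164,275), leaning left. The white dock is open to the left: flare tips at about (196,258) and (193,289), back stop near column 207, next to the carton flap. The coupler's button is at about (410,203) with its rest at about (402,208), the spool is at (404,165), and the transformer is at about (356,183). Next I'll fit models to these.

```bash
cat > h.py <<'E'
from cell import *
import cv2, numpy as np
from scipy.optimize import minimize
C={n:get_calibration(n) for n in("side","top")}
def proj(n,P):
    c=C[n];q=np.atleast_2d(P)@c["R"].T+c["t"];q=q@c["intrinsics"].T;return q[:,:2]/q[:,2:]
def back(n,px,z):
    c=C[n];d=c["R"].T@np.linalg.inv(c["intrinsics"])@np.array([px[0],px[1],1.]);o=-c["R"].T@c["t"]
    return o+d*(z-o[2])/d[2]
def box(x0,x1,y0,y1,z0,z1): return np.array([[x,y,z] for x in(x0,x1) for y in(y0,y1) for z in(z0,z1)])
def place(P,p):
    c,s=np.cos(p[2]),np.sin(p[2]);return P@np.array([[c,s,0],[-s,c,0],[0,0,1]])+[p[0],p[1],0]
K=8
def mask(n,hulls,p,roi):
    x,y,w,h=roi;m=np.zeros((h*K,w*K),np.float32)
    for H in hulls:
        q=((proj(n,place(H,p))-[x-.5,y-.5])*K)
        cv2.fillConvexPoly(m,cv2.convexHull(np.round(q*16).astype(np.int32)),1,shift=4)
    return cv2.resize(m,(w,h),interpolation=cv2.INTER_AREA)
def fit(n,g,hulls,p0,roi,ok=None):
    def f(p):
        d=(mask(n,hulls,p,roi)-g)**2
        return (d if ok is None else d*ok).sum()
    r=None
    for s in(1,.3):
        x0=p0 if r is None else r.x
        sim=np.array([x0]+[np.array(x0)+s*np.eye(3)[i]*[.008,.008,.1][i] for i in range(3)])
        r=minimize(f,x0,method="Nelder-Mead",options=dict(initial_simplex=sim,xatol=1e-5,fatol=1e-4))
    return r.x,r.fun
plateH=[box(-.042,.042,-.03,.03,0,.014)]
def dockH(t=.0045):
    L=[box(.042,.056,-.045,.045,0,.016)]
    for s in(1,-1):
        L.append(box(.018,.042,s*.033,s*(.033+t),0,.012))
        a=np.array([.018,.033]);b=np.array([0,.045]);n=np.array([12,18])/np.hypot(12,18)*t
        L.append(np.array([[q[0],s*q[1],z] for q in(a,b,a+n,b+n) for z in(0,.012)]))
    return L
E
python3 - <<'E'
from h import *
im=cv2.imread("pics/top0.png").astype(np.float32)
# plate: soft white via blue channel (paper is yellowish, bench green)
roi=(148,256,42,38);x,y,w,h=roi
b=im[y:y+h,x:x+w]
print(b[5,3],b[19,25],b[35,38]) 
g=np.clip((b[...,0]-180)/(235-180),0,1)
m=(g>.5).astype(np.uint8);m=cv2.morphologyEx(m,cv2.MORPH_CLOSE,np.ones((9,9)));g=np.maximum(g,cv2.erode(m,np.ones((3,3))))
for q in[(161,261),(185,272),(176,289),(153,279)]:print(np.round(back("top",q,.014),4))
c=back("top",(168.5,275),.014)
p,f=fit("top",g.astype(np.float32),plateH,[c[0],c[1],-1.98],roi);print("plate",p,f)
# dock
roi=(188,252,22,44);x,y,w,h=roi
b=im[y:y+h,x:x+w];g=np.clip((b.min(2)-70)/(220-70),0,1)
bb=b; ok=np.ones((h,w),np.float32)
red=(b[...,2]-b[...,1]>40);ok[cv2.dilate(red.astype(np.uint8),np.ones((3,3)))>0]=0
print("\n".join("".join("#" if v>.6 else "+" if v>.3 else "." for v in r)+" "+"".join("o" if v else "x" for v in k) for r,k in zip(g,ok)))
for t in(.0035,.0045,.006,.009,.012):
    ok2=ok.copy(); 
    print(t,fit("top",g.astype(np.float32),dockH(t),[.20,.27,-1.57],roi,ok2))
for q in[(196,258),(193,289)]:print(back("top",q,.012))
E
```

```text
[181. 222. 229.] [234. 231. 233.] [72. 89. 57.]
[0.4359 0.4253 0.014 ]
[0.401  0.3512 0.014 ]
[0.3504 0.3785 0.014 ]
[0.3819 0.4492 0.014 ]
plate [ 0.39458461  0.40778839 -2.00093466] 40.56127166748047
...................... ooooooooooooxxxxoooooo
...................... ooooooooooooxxxxoooooo
...................... ooooooooooooxxxxoooooo
...................... ooooooooooooxxxxoooooo
........+............. ooooooooooooxxxxoooooo
.......+##+........... ooooooooooooxxxxoooooo
.......####+.......... ooooooooooooxxxxoooooo
.......######+++++.... ooooooooooooxxxxoooooo
........#############+ ooooooooooooxxxxoooooo
.........+############ oooooooooooooooooooooo
..........############ oooooooooooooooooooooo
.............+#######+ ooooooooooooxxxxxooooo
....................#+ ooooooooooooxxxxxooooo
...................### ooooooooooooxxxxxooooo
...................### oooooooooooooxxxxooooo
...................### oooooooooooooxxxxooooo
...................### oooooooooooooxxxxooooo
...................### oooooooooooooxxxxooooo
...................### oooooooooooooxxxxooooo
...................### o
[... 837 characters left out ...]
oooooxxxxooo
....##................ oooooooooooooooxxxxooo
...................... oooooooooooooooxxxxooo
...................... oooooooooooooooxxxxooo
...................... oooooooooooooooxxxxooo
...................... oooooooooooooooxxxxooo
...................... oooooooooooooooxxxxooo
0.0035 (array([ 0.2 ,  0.27, -1.57]), np.float64(158.0240020751953))
0.0045 (array([ 0.2 ,  0.27, -1.57]), np.float64(158.0240020751953))
0.006 (array([ 0.2 ,  0.27, -1.57]), np.float64(158.0240020751953))
0.009 (array([ 0.2 ,  0.27, -1.57]), np.float64(158.0240020751953))
0.012 (array([ 0.2 ,  0.27, -1.57]), np.float64(158.0240020751953))
[0.44282997 0.31803077 0.012     ]
[0.34932944 0.32702245 0.012     ]
```

Run:
```python
from h import *
im=cv2.imread("pics/top0.png").astype(np.float32)
roi=(148,256,42,38);x,y,w,h=roi
b=im[y:y+h,x:x+w]
g=np.clip((b[...,0]-185)/(225-185),0,1)
m=(g>.5).astype(np.uint8);cs,_=cv2.findContours(m,cv2.RETR_EXTERNAL,cv2.CHAIN_APPROX_NONE);cc=max(cs,key=cv2.contourArea)
m2=np.zeros_like(m);cv2.fillPoly(m2,[cv2.convexHull(cc)],1)
print(cv2.minAreaRect(cc))
print("\n".join("".join("#" if v>.6 else "+" if v>.3 else "." for v in r) for r in g))
for G in(m2.astype(np.float32),np.maximum(g,cv2.erode(m2,np.ones((3,3)))).astype(np.float32)):
  p,f=fit("top",G,plateH,[.392,.401,-2.0],roi);print("plate",p,f)
roi=(188,252,22,44);x,y,w,h=roi
b=im[y:y+h,x:x+w];g=np.clip((b.min(2)-70)/(220-70),0,1)
ok=np.ones((h,w),np.float32)
br=(b[...,2]-b[...,0]>35);ok[cv2.dilate(br.astype(np.uint8),np.ones((3,3)))>0]=0
for t in(.0035,.006,.008,.010,.012):
    print(t,fit("top",g.astype(np.float32),dockH(t),[.395,.32,-1.6],roi,ok))
```

```text
((19.391754150390625, 18.618558883666992), (27.211278915405273, 20.10385513305664), 23.96249008178711)
..........................................
..........................................
..........................................
..........................................
..........................................
...........##+............................
...........#.###..........................
..........#+.#####........................
..........###########.....................
.........##############...................
.........################.................
........###################+..............
........######################............
.......+########################..........
.......###########################........
.......#############################......
......###########################..#......
.....+#########...###+###########+#.......
.....#########.........######.#####.......
.....#########..........##.##.#####.......
....###########.........##.##.####........
....#..##########.......##.#+#####........
...#+..##############..####.#####.........
.....###
[... 489 characters left out ...]
..................
....+.....................................
....++....................................
..........................................
plate [ 0.39452972  0.40707208 -2.01525502] 10.269775390625
plate [ 0.3942994   0.40722482 -1.9925028 ] 32.516357421875
0.0035 (array([ 0.3976984 ,  0.32965996, -1.69560388]), np.float64(49.01628875732422))
0.006 (array([ 0.39764423,  0.32951128, -1.69013431]), np.float64(27.925554275512695))
0.008 (array([ 0.39726484,  0.32963705, -1.70581222]), np.float64(14.297767639160156))
0.01 (array([ 0.39800281,  0.32996719, -1.70572028]), np.float64(8.968666076660156))
0.012 (array([ 0.39852812,  0.32998421, -1.7148214 ]), np.float64(11.143099784851074))
```

```bash
cat >> h.py <<'E'
def go(x,y,z,yaw,cur=None):
    o=get_obs();p=o["tool_pos"];a=o["tcp_rot"][2]
    d=np.array([x,y,z])-p
    D=np.array([np.cos(a)*d[0]+np.sin(a)*d[1],np.sin(a)*d[0]-np.cos(a)*d[1],-d[2]])/.4
    t=(a-yaw+np.pi)%(2*np.pi)-np.pi
    print("t",round(o["time"],2),"pos",p.round(4),"rot",o["tcp_rot"].round(4),"F",o["ft_force"].round(1),"w",round(o["gripper_width"],4),"ff",o["finger_force"])
    print("shift",D.round(4),"turn",round(t/np.pi,4))
E
python3 - <<'E'
from h import *
go(.4074,.4351,.10,1.137)
E
```

```text
t 0.1 pos [0.1487 0.555  0.2306] rot [-3.1399 -0.      2.8798] F [ 0.2 -0.7 -0.1] w 0.0856 ff 0.0
shift [-0.7023 -0.1221  0.3264] turn 0.5548
```

play_rows:
  rows:
    - [-0.0878, -0.0153, 0.025, 0]
    - [-0.0878, -0.0153, 0.025, 0]
    - [-0.0878, -0.0153, 0.025, 0]
    - [-0.0878, -0.0153, 0.025, 0]
    - [-0.0878, -0.0153, 0.025, 0]
    - [-0.0878, -0.0153, 0.025, 0]
    - [-0.0878, -0.0153, 0.025, 0]
    - [-0.0878, -0.0153, 0.025, 0]
  fingers: 85

```text
time: 0.9
tool_pos: [0.4086, 0.4345, 0.1505]
tcp_rot: [-3.141, -0.0, 2.88]
ft_force: [-0.1, 0.2, 0.3]
gripper_width: 0.085
finger_force: 0.0
```

play_rows:
  rows:
    - [0, 0, 0, 0.0462]
    - [0, 0, 0, 0.0462]
    - [0, 0, 0, 0.0462]
    - [0, 0, 0, 0.0462]
    - [0, 0, 0, 0.0462]
    - [0, 0, 0, 0.0462]

```text
time: 1.5
tool_pos: [0.4073, 0.4352, 0.1508]
tcp_rot: [-3.141, 0.0, 2.003]
ft_force: [-0.6, 0.2, 0.0]
gripper_width: 0.0853
finger_force: 0.0
```

play_rows:
  rows:
    - [0, 0, 0, 0.0462]
    - [0, 0, 0, 0.0462]
    - [0, 0, 0, 0.0462]
    - [0, 0, 0, 0.0462]
    - [0, 0, 0, 0.0462]
    - [0, 0, 0, 0.0462]
    - [0, 0, 0, 0]

```text
time: 2.2
tool_pos: [0.4073, 0.4352, 0.1509]
tcp_rot: [-3.141, 0.001, 1.138]
ft_force: [-0.4, -0.2, -0.2]
gripper_width: 0.0852
finger_force: 0.0
```

Run:
```python
from h import *
go(.4074,.4351,.04,1.137)
a=read_camera("top")[:,:,::-1];s=read_camera("side")[:,:,::-1]
cv2.imwrite("pics/t1.png",a);cv2.imwrite("pics/s1.png",s)
def cr(im,x,y,w,h,W,H): return cv2.resize(im[y:y+h,x:x+w],(W,H),interpolation=cv2.INTER_CUBIC)
cv2.imwrite("pics/z2.png",np.hstack([cr(a,110,200,133,200,400,600),cr(s,100,80,133,200,400,600)]))
```

```text
t 2.2 pos [0.4073 0.4352 0.1509] rot [-3.1413e+00  8.0000e-04  1.1384e+00] F [-0.4 -0.2 -0.2] w 0.0852 ff 0.0
shift [-2.000e-04  3.000e-04  2.772e-01] turn 0.0004
```

View pics/z2.png

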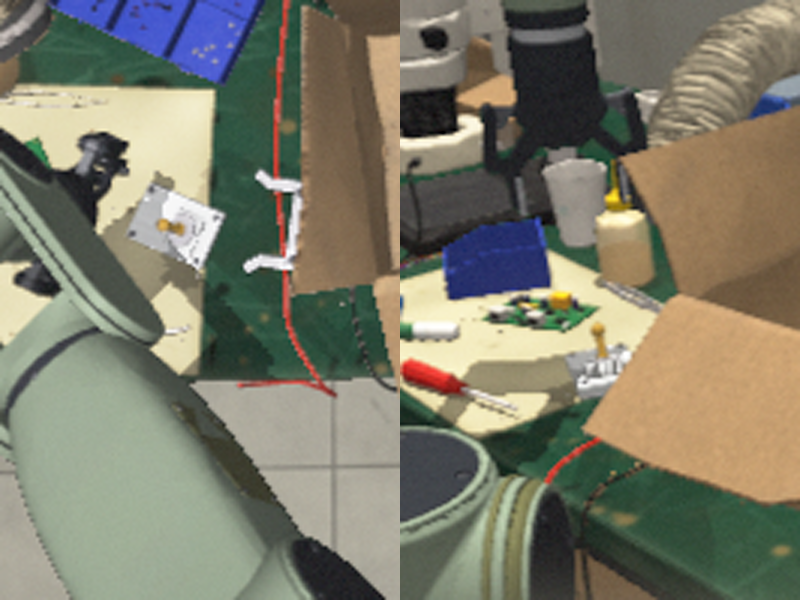

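The top crop shows the gripper at about (143,260), left of and above the plate, with the plate and dock unmoved. The side crop shows the nipple head at about (166,189). I'll check that head position against the fitted plate pose.

Run:
```python
from h import *
h=place(np.array([[-.0014,0,.0495],[-.042,0,.014]]),[.3944,.407,-2.005])
print(h,proj("side",h),proj("top",h))
```

```text
[[0.39498896 0.40827009 0.0495    ]
 [0.4120689  0.44510262 0.014     ]] [[164.36480397 188.94222537]
 [163.71519844 194.7977598 ]] [[163.24563894 274.51600671]
 [154.45950971 268.99822408]]
```

play_rows:
  rows:
    - [0, 0, 0.08, 0]
    - [0, 0, 0.08, 0]
    - [0, 0, 0.08, 0]
    - [0, 0, 0.04, 0]
    - [0, 0, 0.02, 0]
    - [0, 0, 0, 0]

```text
time: 2.9
tool_pos: [0.4072, 0.4351, 0.0304]
tcp_rot: [-3.141, 0.002, 1.139]
ft_force: [-0.9, -0.5, 0.7]
gripper_width: 0.085
finger_force: 0.0
```

play_rows:
  rows:
    - [0, 0, 0.035, 0]
    - [0, 0, 0.025, 0]
    - [0, 0, 0.007, 0]
    - [0, 0, 0, 0]

```text
time: 3.3
tool_pos: [0.4073, 0.4352, 0.004]
tcp_rot: [-3.141, 0.001, 1.138]
ft_force: [-0.3, -0.7, 0.3]
gripper_width: 0.0849
finger_force: 0.0
```

play_rows:
  rows:
    - [0, 0, 0, 0]
    - [0, 0, 0, 0]
    - [0, 0, 0, 0]
    - [0, 0, 0, 0]
    - [0, 0, 0, 0]
    - [0, 0, 0, 0]
    - [0, 0, 0, 0]
    - [0, 0, 0, 0]
  fingers: 50
  newtons: 40

```text
time: 4.1
tool_pos: [0.4082, 0.4357, 0.0056]
tcp_rot: [3.14, -0.002, 1.139]
ft_force: [0.6, -1.4, 6.5]
gripper_width: 0.0582
finger_force: 42.8
```

play_rows:
  rows:
    - [0, 0, -0.004, 0]
    - [0, 0, 0, -0.02]
    - [0, 0, 0, -0.025]
    - [0, 0, 0, -0.025]
    - [0, 0, 0, -0.025]
    - [0, 0, 0, 0]

```text
time: 4.7
tool_pos: [0.4058, 0.4343, 0.0057]
tcp_rot: [-3.138, 0.003, 1.436]
ft_force: [-3.9, -1.8, 1.1]
gripper_width: 0.0582
finger_force: 44.1
```

Run:
```python
from h import *
go(.4122,.4351,.006,1.437)
a=read_camera("top")[:,:,::-1];s=read_camera("side")[:,:,::-1]
cv2.imwrite("pics/t2.png",a);cv2.imwrite("pics/s2.png",s)
```

```text
t 4.7 pos [0.4058 0.4343 0.0057] rot [-3.1385e+00  2.9000e-03  1.4357e+00] F [-3.9 -1.8  1.1] w 0.0582 ff 44.10707652568817
shift [ 0.004   0.0156 -0.0008] turn -0.0004
```

play_rows:
  rows:
    - [0, 0.0125, 0, 0]
    - [-0.025, 0, 0, 0]
    - [-0.025, 0, 0, 0]
    - [-0.025, 0, 0, 0]
    - [0, 0, 0, 0]

```text
time: 5.3
tool_pos: [0.4079, 0.4024, 0.0058]
tcp_rot: [-3.141, 0.003, 1.436]
ft_force: [0.7, -3.6, -3.0]
gripper_width: 0.0582
finger_force: 43.6
```

Run:
```python
from h import *
go(.4022,.3607,.006,1.437)
a=read_camera("top")[:,:,::-1];s=read_camera("side")[:,:,::-1]
cv2.imwrite("pics/t3.png",a);cv2.imwrite("pics/s3.png",s)
def cr(im,x,y,w,h,W,H): return cv2.resize(im[y:y+h,x:x+w],(W,H),interpolation=cv2.INTER_CUBIC)
# overlay expected dock and plate
b=cr(a,150,240,80,60,800,600)
def dr(Hs,p,col):
    for H in Hs:
        T=H[H[:,2]>.005]
        q=(proj("top",place(T,p))-[150-.5,240-.5])*10
        cv2.polylines(b,[cv2.convexHull(q.astype(np.int32))],True,col,1)
dr(dockH(.010),[.398,.330,-1.705],(255,0,255))
o=get_obs();p=o["tool_pos"];yw=o["tcp_rot"][2]-np.pi
c=p[:2]+.031*np.array([np.cos(yw),np.sin(yw)])
dr(plateH,[c[0],c[1],yw],(0,0,255))
cv2.imwrite("pics/z3.png",b)
```

```text
t 5.3 pos [0.4079 0.4024 0.0058] rot [-3.1407e+00  3.1000e-03  1.4361e+00] F [ 0.7 -3.6 -3. ] w 0.0582 ff 43.63120257854462
shift [-1.053e-01 -1.000e-04 -6.000e-04] turn -0.0003
```

View pics/z3.png

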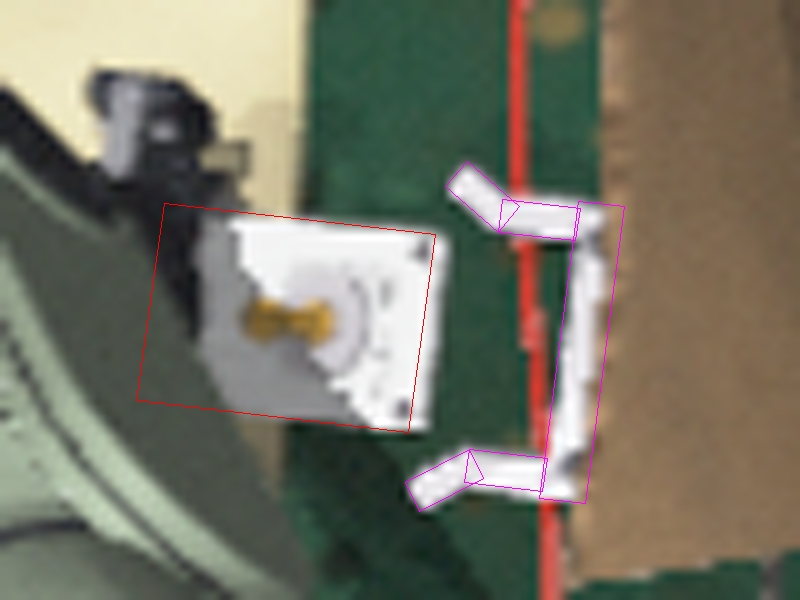

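The overlay shows the dock model (pose .398, .330, -1.705) lying on the image. The plate's front edge runs from (195,264) to (193,283), about 38 mm short of the stop, and the plate is yawed about 0.04 rad off. I'll trim the yaw and lateral offset, then push in.

play_rows:
  rows:
    - [0, 0.009, 0, 0.012]
    - [-0.02, 0, 0, 0]
    - [-0.02, 0, 0, 0]
    - [-0.02, 0, 0, 0]
    - [-0.02, 0, 0, 0]
    - [0, 0, 0, 0]

```text
time: 6.0
tool_pos: [0.4058, 0.3709, 0.006]
tcp_rot: [-3.141, 0.003, 1.399]
ft_force: [0.3, -2.5, -4.5]
gripper_width: 0.0579
finger_force: 43.6
```

play_rows:
  rows:
    - [-0.01, 0, 0, 0]
    - [-0.01, 0, 0, 0]
    - [-0.005, 0, 0, 0]
    - [0, 0, 0, 0]

```text
time: 6.4
tool_pos: [0.4048, 0.3629, 0.0062]
tcp_rot: [3.142, 0.0, 1.399]
ft_force: [0.9, 0.7, -4.1]
gripper_width: 0.058
finger_force: 43.7
```

play_rows:
  rows:
    - [-0.008, 0, 0, 0]
    - [-0.008, 0, 0, 0]
    - [0, 0, 0, 0]

```text
time: 6.7
tool_pos: [0.4052, 0.3619, 0.0074]
tcp_rot: [3.139, -0.011, 1.396]
ft_force: [-3.0, 16.1, -4.1]
gripper_width: 0.058
finger_force: 43.8
```

Run:
```python
from h import *
go(.4022,.3607,.006,1.437)
a=read_camera("top")[:,:,::-1];s=read_camera("side")[:,:,::-1]
cv2.imwrite("pics/t4.png",a);cv2.imwrite("pics/s4.png",s)
# subpixel: brightness profile along dock axis at y_d=+-0.02, z=.014
b=a.astype(np.float32)
for yd in(-.024,.024):
    X=np.arange(.0,.06,.002)
    P=place(np.c_[X,np.full_like(X,yd),np.full_like(X,.014)],[.398,.330,-1.705]);q=proj("top",P).astype(np.float32)
    v=cv2.remap(b.min(2),q[None,:,0],q[None,:,1],cv2.INTER_LINEAR)[0];print(v.astype(int))
```

```text
t 6.7 pos [0.4052 0.3619 0.0074] rot [ 3.1391 -0.0107  1.3958] F [-3.  16.1 -4.1] w 0.058 ff 43.81721377372742
shift [-0.0041 -0.0068  0.0034] turn -0.0131
[142 142 142 143 143 142 141 142 142 142 143 145 201 232 238 239 219 172
 141 140 207 222 224 226 228 223 178 131  88  88]
[244 244 244 243 243 243 243 244 244 244 244 244 244 244 244 244 226 196
 152 146 193 203 209 219 225 215 170 126  91  88]
```

play_rows:
  rows:
    - [-0.005, 0, 0.002, 0]
    - [-0.005, 0, 0, 0]
    - [0, 0, 0, 0]
    - [0, 0, 0, 0]

```text
time: 7.2
tool_pos: [0.4054, 0.3617, 0.0075]
tcp_rot: [3.137, -0.018, 1.394]
ft_force: [-6.7, 26.9, -4.1]
gripper_width: 0.058
finger_force: 44.0
```

Run:
```python
from h import *
go(.4022,.3607,.006,1.437)
a=read_camera("top")[:,:,::-1]
cv2.imwrite("pics/t5.png",a)
b=a.astype(np.float32)
for yd in(-.028,-.024,-.02,-.015,.015,.02,.024,.028):
    X=np.arange(.024,.06,.002)
    P=place(np.c_[X,np.full_like(X,yd),np.full_like(X,.014)],[.398,.330,-1.705]);q=proj("top",P).astype(np.float32)
    v=cv2.remap(b.min(2),q[None,:,0],q[None,:,1],cv2.INTER_LINEAR)[0];print(yd,v.astype(int))
print(C["top"]["R"]@[.398,.29,0])
```

```text
t 7.2 pos [0.4054 0.3617 0.0075] rot [ 3.1374 -0.0178  1.3942] F [-6.7 26.9 -4.1] w 0.058 ff 44.03702259063721
shift [-0.0039 -0.0074  0.0038] turn -0.0136
-0.028 [140 141 188 200 192 178 170 166 173 187 218 223 226 225 173 120  80  79]
-0.024 [161 185 232 238 220 172 140 139 206 222 225 226 228 223 177 130  85  86]
-0.02 [225 229 229 238 234 221 220 227 241 224 216 218 226 212 171 138 113 103]
-0.015 [242 223 221 238 242 243 243 244 234 208 210 217 226 193 152 118 105 102]
0.015 [228 230 230 232 240 242 244 244 236 229 227 227 222 192 146 100  85  82]
0.02 [240 239 241 243 241 233 222 219 237 237 232 228 227 229 182 142 106  97]
0.024 [244 244 244 244 227 196 151 146 197 207 214 220 225 215 171 126  90  91]
0.028 [231 223 221 223 228 234 231 228 229 221 212 205 193 171 132 109  96 102]
[-0.29815644 -0.38765658  0.05769844]
```

play_rows:
  rows:
    - [0.01, 0, 0, 0]
    - [0.01, 0, 0, 0]
    - [0, 0, 0, 0]

```text
time: 7.55
tool_pos: [0.4048, 0.3621, 0.0057]
tcp_rot: [3.141, -0.002, 1.399]
ft_force: [-0.4, 5.9, -2.1]
gripper_width: 0.0582
finger_force: 44.2
```

play_rows:
  rows:
    - [0, 0, 0, 0]
    - [0, 0, 0, 0]
    - [0, 0, 0, 0]
    - [0, 0, 0, 0]
    - [0, 0, 0, 0]
  fingers: 85

```text
time: 8.05
tool_pos: [0.4044, 0.3604, 0.0053]
tcp_rot: [-3.141, 0.0, 1.399]
ft_force: [0.0, -0.6, 0.1]
gripper_width: 0.0852
finger_force: 0.0
```

Run:
```python
from h import *
go(.4054,.3617,.5,1.437)
im=cv2.imread("pics/top0.png")
# coupler button px & rest
for q in[(410,203)]: print(back("top",q,.093),back("top",q,.0))
b=im[180:230,380:430].min(2)
print("\n".join("".join(f"{v//26:1d}" for v in r) for r in b))
```

```text
t 8.05 pos [0.4044 0.3604 0.0053] rot [-3.1414e+00  2.0000e-04  1.3986e+00] F [ 0.  -0.6  0.1] w 0.0852 ff 0.0
shift [ 0.0035  0.0018 -1.2367] turn -0.0122
[ 0.58575683 -0.32106933  0.093     ] [ 0.59845953 -0.34550729  0.        ]
11111111111111111111111111111111111111111111111111
11111111111111111111111111111111111111111111111111
11111111111111111111111111111111111111111111111111
11111111111111111111111111111111111111111111111111
11111111111111111111111111111111111111111111111111
11111111111111111111111111111101111111111111111111
11111111111111111111111111111111111111111111111111
11111111111111111111111111111111111111111111111111
11111111111111111111111111111111111111111111111111
11111111111111111111111111111111111111111111111111
11111111111111111111111111111111111111111111111111
11111111111111111111111111111111111111111111111111
11111111111111111111111111111111111111111111111111
11111111111111111111111111111111111111111111111111
11111111111111111111111111111111111111111111111111
11111111101111111111111111111111011111111111111111
11111111111111111111111111111111111111111111111111
1
[... 981 characters left out ...]
1111111123443211111111111111111111111
11111111111111111111111111111111111111111111111111
11111111111111111111111111111111111111111111111111
11111111111111111111111111111111111111111111111111
11111111111111111111111111111111111111111111111111
11111111111111111111111111111111111111111111111011
11111111111111111111111111111111111111111111111111
11111111111111111111111111111111111111111111111111
11111111111111111111111111111011111111111111111111
11111111111111111111111111111111111111111111111111
11111111111111111111111111111111111111111111111111
11111111111111111111111111111111111111111111111111
11111111111111111111111111111111111111111111111111
11111111111111111112111111111111111111111111111111
```

```bash
cat >> h.py <<'E'
def cyl(r,z0,z1):
    t=np.linspace(0,2*np.pi,40,endpoint=False);return np.array([[r*np.cos(a),r*np.sin(a),z] for a in t for z in(z0,z1)])
restH=[cyl(.03,0,.005),cyl(.024,.005,.023),cyl(.017,.005,.049),cyl(.021,.049,.054),box(-.012,.012,-.012,.012,.054,.09)]
E
python3 - <<'E'
from h import *
im=cv2.imread("pics/top0.png").astype(np.float32);roi=(385,190,40,32);x,y,w,h=roi
b=im[y:y+h,x:x+w].min(2)
g=np.clip((b-45)/50,0,1).astype(np.float32);m=(g>.5).astype(np.uint8);g=np.maximum(g,cv2.erode(cv2.morphologyEx(m,cv2.MORPH_CLOSE,np.ones((5,5))),np.ones((3,3)))).astype(np.float32)
for s in(0,.4,.8): print(fit("top",g,restH,[.59,-.325,s],roi))
g2=np.clip((b-150)/60,0,1);m=(g2>.5).astype(np.uint8);m=cv2.morphologyEx(m,cv2.MORPH_CLOSE,np.ones((5,5)));g2=np.maximum(g2,m*1.).astype(np.float32)
for s in(0,.4,.8): print(fit("top",g2,[box(-.012,.012,-.012,.012,.089,.09)],[.587,-.321,s],roi))
E
```

```text
(array([ 0.58793799, -0.32287299,  0.32323334]), np.float64(3.26295804977417))
(array([ 0.58801823, -0.32291887,  0.35888189]), np.float64(3.235868453979492))
(array([ 0.5880689 , -0.32284753,  0.29549514]), np.float64(3.3451457023620605))
(array([ 0.58764555, -0.32227662,  0.28054431]), np.float64(4.299363136291504))
(array([ 0.58777921, -0.32246769,  0.30579568]), np.float64(4.313832759857178))
(array([ 0.5876754 , -0.32232853,  0.28999299]), np.float64(4.262188911437988))
```

play_rows:
  rows:
    - [0, 0, -0.12, 0]
    - [0, 0, -0.12, 0]
    - [0, 0, -0.12, 0]
    - [0, 0, -0.12, 0]
    - [0, 0, -0.12, 0]
    - [0, 0, -0.12, 0]
    - [0, 0, -0.12, 0]
    - [0, 0, 0, 0]

```text
time: 8.85
tool_pos: [0.4064, 0.3623, 0.3489]
tcp_rot: [3.132, -0.011, 1.399]
ft_force: [-0.2, 0.3, -0.1]
gripper_width: 0.0851
finger_force: 0.0
```

play_rows:
  rows:
    - [0, 0, -0.03, 0.0434]
    - [0, 0, 0, 0.0434]
    - [0, 0, 0, 0.0434]
    - [0, 0, 0, 0.0434]
    - [0, 0, 0, 0.0434]
    - [0, 0, 0, 0.0434]
    - [0, 0, 0, 0.0434]
    - [0, 0, 0, 0.0434]

```text
time: 9.65
tool_pos: [0.4042, 0.3604, 0.3523]
tcp_rot: [3.141, 0.002, 0.302]
ft_force: [0.7, -0.1, 0.6]
gripper_width: 0.085
finger_force: 0.0
```

Run:
```python
from h import *
go(.588,-.3225,.36,.31)
```

```text
t 9.65 pos [0.4042 0.3604 0.3523] rot [3.1408e+00 1.6000e-03 3.0240e-01] F [ 0.7 -0.1  0.6] w 0.085 ff 0.0
shift [-0.0697  1.7667 -0.0192] turn -0.0024
```

16 rows of about (-0.0044, 0.1104).

play_rows:
  rows:
    - [-0.0044, 0.1104, -0.01, 0]
    - [-0.0044, 0.1104, -0.01, 0]
    - [-0.0044, 0.1104, 0, 0]
    - [-0.0044, 0.1104, 0, 0]
    - [-0.0044, 0.1104, 0, 0]
    - [-0.0044, 0.1104, 0, 0]
    - [-0.0044, 0.1104, 0, 0]
    - [-0.0044, 0.1104, 0, 0]

```text
time: 10.45
tool_pos: [0.4979, 0.0179, 0.3605]
tcp_rot: [-3.141, 0.001, 0.308]
ft_force: [1.0, 1.3, 1.0]
gripper_width: 0.0851
finger_force: 0.0
```

play_rows:
  rows:
    - [-0.0044, 0.1104, 0, 0]
    - [-0.0044, 0.1104, 0, 0]
    - [-0.0044, 0.1104, 0, 0]
    - [-0.0044, 0.1104, 0, 0]
    - [-0.0044, 0.1104, 0, 0]
    - [-0.0044, 0.1104, 0, 0]
    - [-0.0044, 0.1104, 0, -0.002]
    - [-0.0044, 0.1104, 0, 0]

```text
time: 11.25
tool_pos: [0.592, -0.3228, 0.3602]
tcp_rot: [-3.14, 0.001, 0.314]
ft_force: [0.5, -0.3, 0.7]
gripper_width: 0.0852
finger_force: 0.0
```

Run:
```python
from h import *
go(.588,-.3225,.15,.31)
a=read_camera("top")[:,:,::-1];s=read_camera("side")[:,:,::-1]
cv2.imwrite("pics/t6.png",a);cv2.imwrite("pics/s6.png",s)
# plate pose check
roi=(178,255,40,44);x,y,w,h=roi
def cr(im,x,y,w,h,W,H): return cv2.resize(im[y:y+h,x:x+w],(W,H),interpolation=cv2.INTER_CUBIC)
def dr(n,im,Hs,p,col,o,k,zz):
    for H in Hs:
        q=(proj(n,place(H[H[:,2]>zz],p))-[o[0]-.5,o[1]-.5])*k
        cv2.polylines(im,[cv2.convexHull(q.astype(np.int32))],True,col,1)
b=cr(a,170,245,50,50,400,400);dr("top",b,dockH(.01),[.398,.33,-1.705],(255,0,255),(170,245),8,.005);dr("top",b,plateH,[.398,.33,-1.705],(0,0,255),(170,245),8,.005)
c=cr(s,380,150,100,100,400,400)
cv2.imwrite("pics/z4.png",np.hstack([b,c]))
```

```text
t 11.25 pos [ 0.592  -0.3228  0.3602] rot [-3.1403e+00  1.0000e-03  3.1410e-01] F [ 0.5 -0.3  0.7] w 0.0852 ff 0.0
shift [-0.0093 -0.0037  0.5254] turn 0.0013
```

View pics/z4.png

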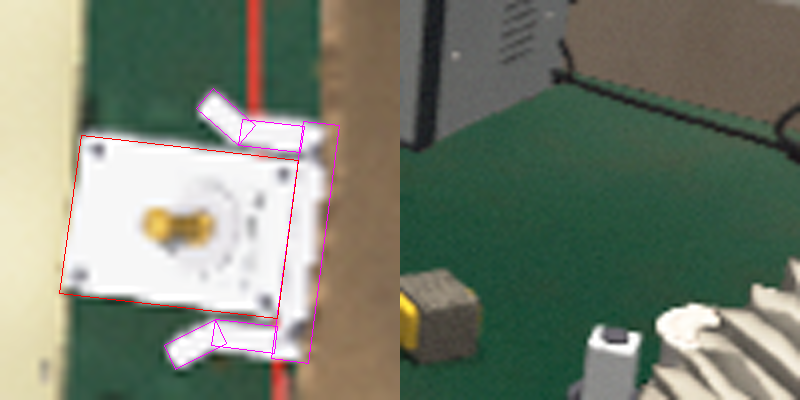

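The left crop shows the plate against the back stop with its edges on the home model. The right crop shows the coupler's grip upright at about (533,237) in the side image. Descending on it.

play_rows:
  rows:
    - [-0.0093, -0.0037, 0.12, 0.0013]
    - [0, 0, 0.12, 0]
    - [0, 0, 0.12, 0]
    - [0, 0, 0.12, 0]
    - [0, 0, 0.12, 0]
    - [0, 0, 0.1, 0]
    - [0, 0, 0.04, 0]
    - [0, 0, 0, 0]
  fingers: 70

```text
time: 12.15
tool_pos: [0.5856, -0.3187, 0.0614]
tcp_rot: [-3.135, 0.006, 0.311]
ft_force: [-0.7, -0.6, 0.7]
gripper_width: 0.0703
finger_force: 0.0
```

Run:
```python
from h import *
go(.588,-.3225,.059,.31)
```

```text
t 12.15 pos [ 0.5856 -0.3187  0.0614] rot [-3.1352  0.0055  0.3106] F [-0.7 -0.6  0.7] w 0.0703 ff 0.0
shift [0.0028 0.011  0.0059] turn 0.0002
```

play_rows:
  rows:
    - [0, 0, 0, 0]
    - [0, 0, 0, 0]

```text
time: 12.35
tool_pos: [0.5891, -0.321, 0.0671]
tcp_rot: [3.139, -0.002, 0.31]
ft_force: [0.7, -0.5, -0.0]
gripper_width: 0.0698
finger_force: 0.0
```

play_rows:
  rows:
    - [0, 0, 0, 0]
    - [0, 0, 0, 0]
    - [0, 0, 0, 0]
    - [0, 0, 0, 0]
    - [0, 0, 0, 0]
    - [0, 0, 0, 0]
    - [0, 0, 0, 0]
    - [0, 0, 0, 0]
  fingers: 10
  newtons: 30

```text
time: 13.15
tool_pos: [0.5885, -0.321, 0.066]
tcp_rot: [3.141, -0.001, 0.31]
ft_force: [-0.9, 0.6, 5.9]
gripper_width: 0.0235
finger_force: 33.4
```

play_rows:
  rows:
    - [0, 0, -0.015, 0]
    - [0, 0, -0.01, 0]
    - [0, 0, 0, 0]
    - [0, 0, 0, 0]

```text
time: 13.55
tool_pos: [0.5879, -0.3205, 0.0749]
tcp_rot: [-3.141, 0.001, 0.31]
ft_force: [-0.6, -0.2, -2.5]
gripper_width: 0.0236
finger_force: 32.7
```

play_rows:
  rows:
    - [0.015, 0, -0.001, 0]
    - [0.015, 0, -0.002, 0]
    - [0.015, 0, -0.002, 0]
    - [0.01, 0, -0.001, 0]
    - [0, 0, 0, 0]

```text
time: 14.05
tool_pos: [0.6083, -0.3142, 0.0767]
tcp_rot: [-3.141, 0.003, 0.311]
ft_force: [-3.5, -3.9, -2.9]
gripper_width: 0.0236
finger_force: 29.8
```

play_rows:
  rows:
    - [0.01, 0, -0.002, 0]
    - [0.01, 0, -0.002, 0]
    - [0.01, 0, 0, 0]
    - [0, 0, 0, 0]
    - [0, 0, 0, 0]

```text
time: 14.55
tool_pos: [0.6199, -0.3104, 0.0788]
tcp_rot: [-3.141, 0.001, 0.31]
ft_force: [-3.5, -2.0, -2.9]
gripper_width: 0.0236
finger_force: 29.6
```

Run:
```python
from h import *
go(.588,-.3225,.2,.31)
a=read_camera("top")[:,:,::-1];s=read_camera("side")[:,:,::-1]
cv2.imwrite("pics/t7.png",a);cv2.imwrite("pics/s7.png",s)
def cr(im,x,y,w,h,W,H): return cv2.resize(im[y:y+h,x:x+w],(W,H),interpolation=cv2.INTER_CUBIC)
cv2.imwrite("pics/z5.png",np.hstack([cr(a,370,170,80,80,400,400),cr(s,380,180,80,80,400,400)]))
```

```text
t 14.55 pos [ 0.6199 -0.3104  0.0788] rot [-3.1408e+00  1.5000e-03  3.1040e-01] F [-3.5 -2.  -2.9] w 0.0236 ff 29.60413634777069
shift [-0.0851  0.0045 -0.303 ] turn 0.0001
```

View pics/z5.png

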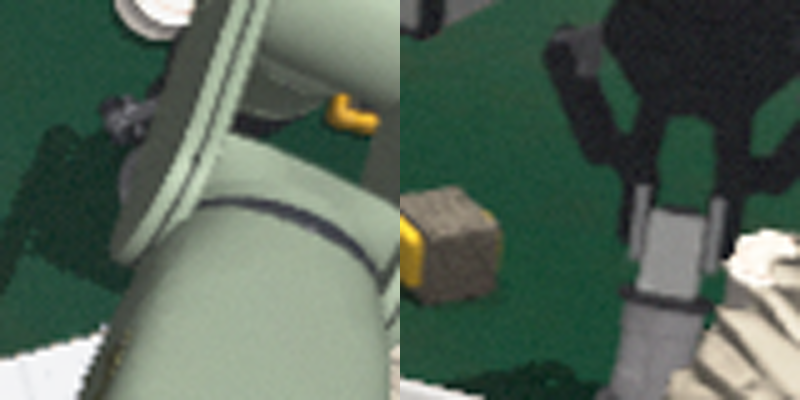

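The side crop shows the coupler's grip held between the pads at about (517,230), but its lean runs mostly along the line of sight. I'll lift and turn it to measure the tilt.

play_rows:
  rows:
    - [0, 0, -0.05, 0]
    - [0, 0, -0.11, 0]
    - [0, 0, -0.11, 0]
    - [0, 0, -0.11, -0.046]
    - [0, 0, -0.11, -0.046]
    - [0, 0, -0.11, -0.046]
    - [0, 0, 0, -0.046]
    - [0, 0, 0, -0.046]
  newtons: 60

```text
time: 15.45
tool_pos: [0.6225, -0.3095, 0.3227]
tcp_rot: [3.134, -0.004, 1.04]
ft_force: [0.3, 0.8, -3.0]
gripper_width: 0.0225
finger_force: 63.7
```

play_rows:
  rows:
    - [0, 0, 0, -0.046]
    - [0, 0, 0, -0.046]
    - [0, 0, 0, -0.046]
    - [0, 0, 0, -0.046]
    - [0, 0, 0, -0.046]
    - [0, 0, 0, -0.046]
    - [0, 0, 0, 0]
    - [0, 0, 0, 0]

```text
time: 16.25
tool_pos: [0.6213, -0.3097, 0.3198]
tcp_rot: [3.139, 0.0, 1.897]
ft_force: [0.2, 0.0, -2.2]
gripper_width: 0.0229
finger_force: 63.7
```

Run:
```python
from h import *
go(.588,-.3225,.3,1.437)
s=read_camera("side")[:,:,::-1];cv2.imwrite("pics/s8.png",s)
p=get_obs()["tool_pos"];q=proj("side",p)[0];print(q)
x,y=int(q[0])-50,int(q[1])-35
cv2.imwrite("pics/z6.png",cv2.resize(s[y:y+90,x:x+100],(800,600*900//750*1//1) if 0 else (660,594),interpolation=cv2.INTER_CUBIC));print(x,y)
```

```text
t 16.25 pos [ 0.6213 -0.3097  0.3198] rot [3.1391e+00 1.0000e-04 1.8975e+00] F [ 0.2  0.  -2.2] w 0.0229 ff 63.716336488723755
shift [-0.0035 -0.089   0.0494] turn 0.1466
[448.16463278 125.77912407]
398 90
```

View pics/z6.png

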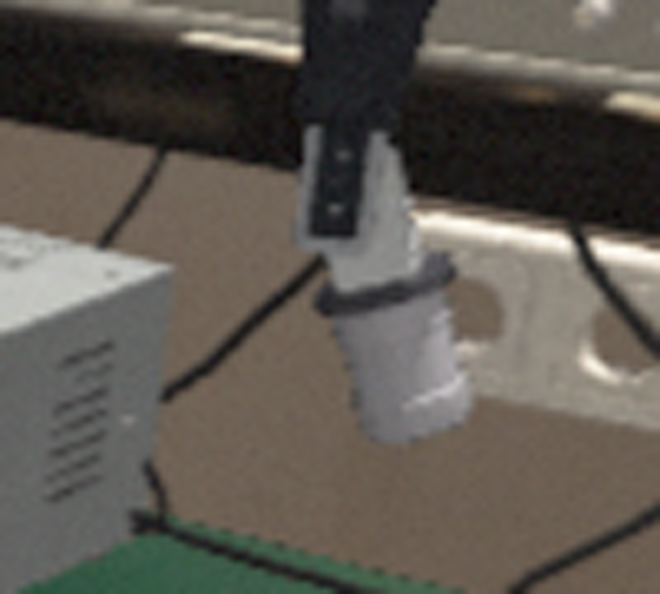

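The crop shows the coupler leaning clearly. The flange runs from about (446,135) to (467,131) and the mouth's lower edge from about (454,156) to (469,152) in the side image. I'll fit the tilt from these outline points.

```bash
cat >> h.py <<'E'
from scipy.optimize import least_squares
def cpl(H,p,tcp,yaw):
    # p: mouth offset along tool x, world z offset from TCP, tilt (top towards +tool x), mouth offset in tool y
    ex=np.array([np.cos(yaw),np.sin(yaw),0]);ey=np.array([-np.sin(yaw),np.cos(yaw),0]);ez=np.array([0,0,1.])
    a=np.sin(p[2])*ex+np.cos(p[2])*ez;b=np.cos(p[2])*ex-np.sin(p[2])*ez
    m=np.array(tcp)+p[0]*ex+p[1]*ez-p[3]*ey
    return m+H@np.array([b,ey,a])
slv=cyl(.017,0,.044);flg=cyl(.021,.044,.049)
E
python3 - <<'E'
from h import *
o=get_obs();tcp=o["tool_pos"];yaw=o["tcp_rot"][2]
S=[(335,325),(345,360),(358,400),(372,436),(458,340),(470,395),(400,443),(440,434),(466,415)]
F=[(316,300),(330,316),(457,268),(447,255)]
tr=lambda L:np.array(L,float)/6.6+[398-.42,90-.42]
S,F=tr(S),tr(F)
def d(H,p,q):
    h=cv2.convexHull((proj("side",cpl(H,p,tcp,yaw))).astype(np.float32))
    return [cv2.pointPolygonTest(h,(float(u),float(v)),True) for u,v in q]
f=lambda p:np.array(d(slv,p,S)+d(flg,p,F)+[p[3]/.002])
for th in(.3,.45):
  r=least_squares(f,[-.025,-.055,th,0],x_scale=[.01,.01,.1,.005],diff_step=1e-3);print(r.x.round(4),np.degrees(r.x[2]),r.cost,r.fun.round(1))
E
```

```text
[-3.250e-02 -5.410e-02  3.766e-01  2.000e-04] 21.579482684691648 2.081267609479706 [ 0.3  0.3  0.6  0.8  0.4  0.8 -0.3 -0.4  0.6  0.6 -0.5 -0.2  0.9  0.1]
[-3.260e-02 -5.400e-02  3.782e-01  2.000e-04] 21.67094254179394 2.0805612890266825 [ 0.3  0.3  0.6  0.8  0.4  0.8 -0.3 -0.4  0.6  0.7 -0.5 -0.2  0.9  0.1]
```

Image fit and ring geometry bracket the tilt at 22-26°, with the mouth at about (-32, -54) mm from the TCP. That's usable. Going over the carton.

play_rows:
  rows:
    - [0, 0, -0.115, 0.0366]
    - [0, 0, -0.115, 0.0366]
    - [0, 0, 0, 0.0366]
    - [0, 0, 0, 0.0366]
    - [0, 0, 0, 0]

```text
time: 16.8
tool_pos: [0.6208, -0.3101, 0.4117]
tcp_rot: [3.14, -0.0, 1.439]
ft_force: [-0.5, 0.3, -2.4]
gripper_width: 0.023
finger_force: 63.8
```

Run:
```python
from h import *
go(.4037,.3724,.41,1.437)
```

```text
t 16.8 pos [ 0.6208 -0.3101  0.4117] rot [ 3.1402e+00 -3.0000e-04  1.4389e+00] F [-0.5  0.3 -2.4] w 0.023 ff 63.752607107162476
shift [ 1.6202 -0.7624  0.0042] turn 0.0006
```

play_rows:
  rows:
    - [0.1013, -0.0477, 0, 0]
    - [0.1013, -0.0477, 0, 0]
    - [0.1013, -0.0477, 0, 0]
    - [0.1013, -0.0477, 0, 0]
    - [0.1013, -0.0477, 0, 0]
    - [0.1013, -0.0477, 0, 0]
    - [0.1013, -0.0477, 0, 0]
    - [0.1013, -0.0477, 0, 0]

```text
time: 17.6
tool_pos: [0.5105, 0.0328, 0.4113]
tcp_rot: [3.141, -0.001, 1.441]
ft_force: [0.8, 0.8, -3.3]
gripper_width: 0.0226
finger_force: 63.7
```

play_rows:
  rows:
    - [0.1013, -0.0477, 0, 0]
    - [0.1013, -0.0477, 0, 0]
    - [0.1013, -0.0477, 0, 0]
    - [0.1013, -0.0477, 0, 0]
    - [0.1013, -0.0477, 0, 0]
    - [0.1013, -0.0477, 0, 0]
    - [0.1013, -0.0477, 0, 0]
    - [0.1013, -0.0477, 0, 0]

```text
time: 18.4
tool_pos: [0.4014, 0.374, 0.4113]
tcp_rot: [3.141, -0.001, 1.442]
ft_force: [1.8, 0.3, -1.7]
gripper_width: 0.0225
finger_force: 63.7
```

play_rows:
  rows:
    - [0, 0, 0.1, 0]
    - [0, 0, 0.12, 0]
    - [0, 0, 0.12, 0]
    - [0, 0, 0.12, 0]
    - [0, 0, 0.1, 0]
    - [0, 0, 0.03, 0]
    - [0, 0, 0, 0]

```text
time: 19.1
tool_pos: [0.4018, 0.3719, 0.1741]
tcp_rot: [-3.139, 0.002, 1.441]
ft_force: [-0.1, 0.4, -1.6]
gripper_width: 0.0232
finger_force: 63.5
```

Run:
```python
from h import *
go(.4037,.3724,.124,1.437)
a=read_camera("top")[:,:,::-1];s=read_camera("side")[:,:,::-1]
cv2.imwrite("pics/t9.png",a);cv2.imwrite("pics/s9.png",s)
def cr(im,x,y,w,h,W,H): return cv2.resize(im[y:y+h,x:x+w],(W,H),interpolation=cv2.INTER_CUBIC)
p=get_obs()["tool_pos"];q=proj("side",p)[0].astype(int);r=proj("top",p)[0].astype(int);print(q,r)
cv2.imwrite("pics/z7.png",np.hstack([cr(a,r[0]-30,r[1]-40,80,80,400,400),cr(s,q[0]-40,q[1]-30,80,80,400,400)]))
```

```text
t 19.1 pos [0.4018 0.3719 0.1741] rot [-3.1392e+00  2.3000e-03  1.4407e+00] F [-0.1  0.4 -1.6] w 0.0232 ff 63.547682762145996
shift [0.0019 0.0046 0.1252] turn 0.0012
[168 148] [163 271]
```

View pics/z7.png

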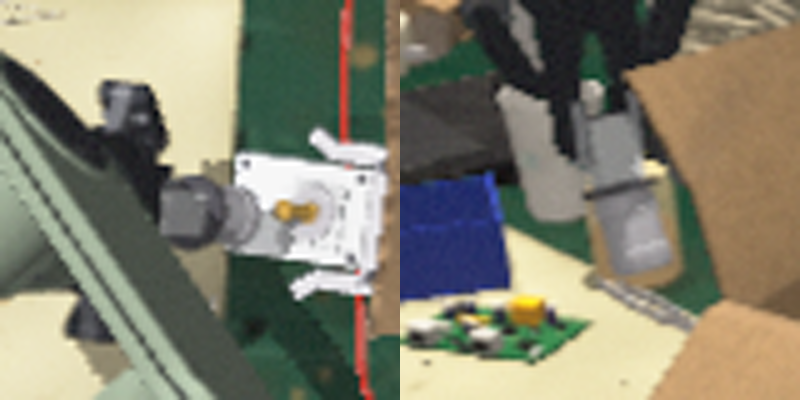

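The top crop shows the tilted coupler, with its grip at about (170,274) and its mouth end near (184,275), just short of the nipple head at about (192,273). The side crop shows it leaning correctly. I'll compare against the model.

Run:
```python
from h import *
o=get_obs();tcp=o["tool_pos"];yaw=o["tcp_rot"][2]
off=proj("top",tcp)[0].astype(int)-[30,40];offs=proj("side",tcp)[0].astype(int)-[40,30]
for th in(22,25,28):
    p=[-.073*np.sin(np.radians(th)),.012-.073*np.cos(np.radians(th)),np.radians(th),0]
    for nm,H in(("slv",slv),("flg",flg),("grip",box(-.012,.012,-.012,.012,.0845,.085))):
        W=cpl(H,p,tcp,yaw)
        a=(proj("top",W)-off+.5)*5;b=(proj("side",W)-offs+.5)*5
        print(th,nm,"top",a.min(0).round(),a.max(0).round(),"side",b.min(0).round(),b.max(0).round())
h=place(np.array([[-.0014,0,.0495]]),[.398,.33,-1.705]);print((proj("top",h)-off+.5)*5)
```

```text
22 slv top [156. 176.] [254. 241.] side [186. 178.] [270. 272.]
22 flg top [144. 168.] [213. 246.] side [176. 167.] [254. 196.]
22 grip top [113. 180.] [156. 230.] side [166. 104.] [224. 121.]
25 slv top [159. 176.] [259. 241.] side [187. 176.] [273. 272.]
25 flg top [147. 169.] [214. 246.] side [177. 165.] [255. 196.]
25 grip top [113. 180.] [155. 230.] side [166. 103.] [223. 122.]
28 slv top [162. 177.] [263. 242.] side [188. 175.] [275. 272.]
28 flg top [150. 169.] [215. 247.] side [178. 164.] [256. 197.]
28 grip top [113. 180.] [153. 229.] side [166. 102.] [222. 124.]
[[282.38392054 211.95251308]]
```

play_rows:
  rows:
    - [0.002, 0.0065, 0.06, 0.0012]
    - [0, 0, 0.05, 0]
    - [0, 0, 0.0152, 0]
    - [0, 0, 0, 0]
    - [0, 0, 0, 0]

```text
time: 19.7
tool_pos: [0.4061, 0.3736, 0.1271]
tcp_rot: [3.139, -0.003, 1.436]
ft_force: [-0.1, -0.4, -2.3]
gripper_width: 0.0227
finger_force: 63.6
```

play_rows:
  rows:
    - [-0.0085, 0, 0.0181, 0]
    - [-0.0063, 0, 0.0136, 0]
    - [0, 0, 0, 0]
    - [0, 0, 0, 0]
  newtons: 100

```text
time: 20.1
tool_pos: [0.4043, 0.3667, 0.1125]
tcp_rot: [-3.141, 0.0, 1.436]
ft_force: [-0.4, -0.5, -2.8]
gripper_width: 0.0217
finger_force: 100.3
```

Run:
```python
from h import *
go(.398+.134*.037,.330+.991*.037,.1115,1.437)
a=read_camera("top")[:,:,::-1];s=read_camera("side")[:,:,::-1]
cv2.imwrite("pics/t10.png",a);cv2.imwrite("pics/s10.png",s)
def cr(im,x,y,w,h,W,H): return cv2.resize(im[y:y+h,x:x+w],(W,H),interpolation=cv2.INTER_CUBIC)
A=cr(a,155,245,60,60,400,400) ;B=cr(s,130,140,60,60,400,400)
o=get_obs();tcp=o["tool_pos"];yaw=o["tcp_rot"][2];th=np.radians(25)
p=[-.073*np.sin(th),.012-.073*np.cos(th),th,0]
k=400/60
for H in(slv,flg):
    W=cpl(H,p,tcp,yaw)
    for im,n,of in((A,"top",(155,245)),(B,"side",(130,140))):
        cv2.polylines(im,[cv2.convexHull(((proj(n,W)-of+.5)*k).astype(np.int32))],True,(0,0,255),1)
cv2.imwrite("pics/z8.png",np.hstack([A,B]))
```

```text
t 20.1 pos [0.4043 0.3667 0.1125] rot [-3.1414  0.      1.436 ] F [-0.4 -0.5 -2.8] w 0.0217 ff 100.3081476688385
shift [-0.0006 -0.0032  0.0024] turn -0.0003
```

View pics/z8.png

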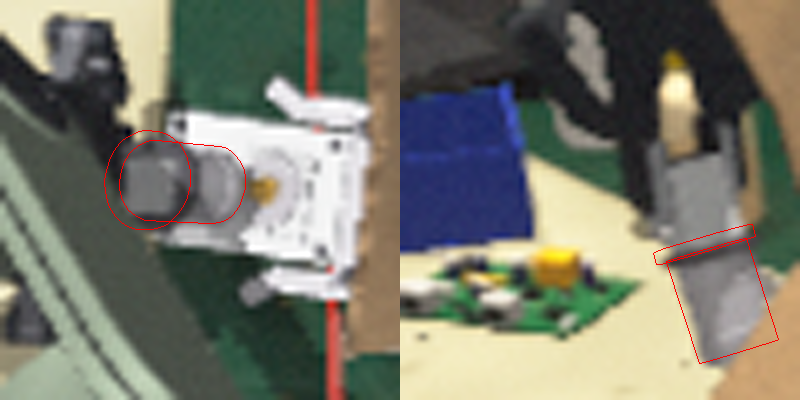

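The red 25° model outline lies on the coupler within about a pixel in both views, and the axis (top crop row ~182 at the sleeve, ~188 at the neck) lines up with the nipple. Pressing along the axis.

play_rows:
  rows:
    - [-0.0065, -0.001, 0.0138, 0]
    - [-0.0053, 0, 0.0113, 0]
    - [-0.0053, 0, 0.0113, 0]
    - [0, 0, 0, 0]

```text
time: 20.6
tool_pos: [0.4026, 0.3594, 0.0974]
tcp_rot: [-3.141, 0.001, 1.436]
ft_force: [0.2, -0.4, -0.2]
gripper_width: 0.0225
finger_force: 100.9
```

play_rows:
  rows:
    - [-0.0042, 0, 0.0091, 0]
    - [-0.0042, 0, 0.0091, 0]
    - [0, 0, 0, 0]

```text
time: 20.9
tool_pos: [0.4023, 0.3559, 0.0897]
tcp_rot: [-3.141, 0.002, 1.437]
ft_force: [1.0, -1.0, -6.9]
gripper_width: 0.0221
finger_force: 100.0
```

play_rows:
  rows:
    - [-0.0042, 0, 0.0091, 0]
    - [0, 0, 0, 0]
    - [0, 0, 0, 0]

```text
time: 21.2
tool_pos: [0.4023, 0.3555, 0.0873]
tcp_rot: [3.142, -0.001, 1.436]
ft_force: [-0.5, 2.5, -0.0]
gripper_width: 0.022
finger_force: 101.0
```

play_rows:
  rows:
    - [-0.0042, 0, 0.0091, 0]
    - [0, 0, 0, 0]
    - [0, 0, 0, 0]

```text
time: 21.5
tool_pos: [0.4023, 0.3543, 0.0841]
tcp_rot: [3.141, -0.002, 1.436]
ft_force: [-2.6, 3.2, 5.2]
gripper_width: 0.022
finger_force: 101.5
```

play_rows:
  rows:
    - [-0.0032, 0, 0.0068, 0]
    - [0, 0, 0, 0]
    - [0, 0, 0, 0]

```text
time: 21.8
tool_pos: [0.4022, 0.3534, 0.0818]
tcp_rot: [3.141, -0.003, 1.435]
ft_force: [-2.7, 3.4, 7.7]
gripper_width: 0.022
finger_force: 101.8
```

play_rows:
  rows:
    - [-0.0032, 0, 0.0068, 0]
    - [0, 0, 0, 0]
    - [0, 0, 0, 0]
  newtons: 120

```text
time: 22.1
tool_pos: [0.4027, 0.3536, 0.0808]
tcp_rot: [3.139, -0.006, 1.435]
ft_force: [-3.0, 5.7, 16.0]
gripper_width: 0.0221
finger_force: 121.1
```

play_rows:
  rows:
    - [-0.0021, 0, 0.0045, 0]
    - [0, 0, 0, 0]
    - [0, 0, 0, 0]

```text
time: 22.4
tool_pos: [0.4028, 0.3537, 0.0806]
tcp_rot: [3.139, -0.009, 1.434]
ft_force: [-6.0, 5.5, 24.0]
gripper_width: 0.0213
finger_force: 122.8
```

play_rows:
  rows:
    - [-0.0021, 0, 0.0045, 0]
    - [0, 0, 0, 0]
    - [0, 0, 0, 0]

```text
time: 22.7
tool_pos: [0.403, 0.3539, 0.0803]
tcp_rot: [3.138, -0.011, 1.433]
ft_force: [-7.8, 7.8, 33.7]
gripper_width: 0.0216
finger_force: 124.1
```

The hard stop came just as the spring reached about 10.5 N, so the coupler is seated. I'll trim the side load and relax the grip briefly so the mouth can align on the seat, then re-grip.

play_rows:
  rows:
    - [0, -0.004, 0, 0]
    - [0, 0, 0, 0]
    - [0, 0, 0, 0]
    - [0, 0, 0, 0]
    - [0, 0, 0, 0]
  newtons: 45

```text
time: 23.2
tool_pos: [0.4027, 0.3539, 0.0804]
tcp_rot: [3.135, -0.011, 1.435]
ft_force: [-4.8, 5.8, 32.8]
gripper_width: 0.0219
finger_force: 123.6
```

play_rows:
  rows:
    - [0, 0, 0, 0]
    - [0, 0, 0, 0]
    - [0, 0, 0, 0]
    - [0, 0, 0, 0]
    - [0, 0, 0, 0]
  newtons: 110

```text
time: 23.7
tool_pos: [0.4027, 0.3539, 0.0804]
tcp_rot: [3.135, -0.011, 1.435]
ft_force: [-4.8, 5.9, 32.1]
gripper_width: 0.0218
finger_force: 123.6
```

Run:
```python
from h import *
from scipy.ndimage import map_coordinates
o=get_obs();tcp=o["tool_pos"];yaw=o["tcp_rot"][2];print(o["time"],tcp,o["ft_force"],o["torque"])
G={}
for n in("side","top"):
    a=read_camera(n)[:,:,::-1].astype(np.float32);cv2.imwrite(f"pics/{n}_e.png",a)
    g=cv2.GaussianBlur(a,(0,0),.8);G[n]=np.hypot(cv2.Sobel(g,cv2.CV_32F,1,0),cv2.Sobel(g,cv2.CV_32F,0,1)).max(2).clip(0,150)
def sc(p,n):
    s=[]
    for H in(slv,flg):
        h=cv2.convexHull(proj(n,cpl(H,p,tcp,yaw)).astype(np.float32))[:,0]
        h=np.vstack([h,h[:1]]);t=np.r_[0,np.cumsum(np.hypot(*np.diff(h,axis=0).T))];u=np.arange(0,t[-1],.5)
        s.append(map_coordinates(G[n],[np.interp(u,t,h[:,1]),np.interp(u,t,h[:,0])],order=1))
    return np.concatenate(s).mean()
for n in G:
  R=[]
  for th in range(15,37,2):
    q=np.radians(th);b=max((sc([-.073*np.sin(q)+dx,.012-.073*np.cos(q)+dz,q,dy],n),dx,dz,dy) for dx in np.arange(-4,5,1)*1e-3 for dz in np.arange(-4,5,1)*1e-3 for dy in(-.002,0,.002))
    R.append((th,round(float(b[0]),1)))
  print(n,R)
# plate check: head of plate vs stop / flat: rear plate corners unchanged?
c=read_camera("top");print(np.abs(c[255:300,180:192].astype(float)-cv2.imread("pics/t6.png")[255:300,180:192,::-1]).mean())
```

```text
23.7 [0.40267294 0.35391099 0.08038056] [-4.83091537  5.86583657 32.13709601] [ 0.13972225  1.37663272 -0.26052515]
side [(15, 81.2), (17, 81.6), (19, 81.8), (21, 82.2), (23, 84.1), (25, 86.1), (27, 84.2), (29, 83.2), (31, 82.9), (33, 82.7), (35, 82.8)]
top [(15, 93.9), (17, 100.1), (19, 107.8), (21, 114.8), (23, 119.1), (25, 120.9), (27, 121.8), (29, 121.7), (31, 120.4), (33, 119.2), (35, 118.0)]
67.41358024691358[ WARN:0@1.046] global loadsave.cpp:1063 imwrite_ Unsupported depth image for selected encoder is fallbacked to CV_8U.
```

Both views peak at a tilt of 25-27°, the force holds steady at 32 N, and the grip is firm. Handing in.

```bash
python3 -c "
from cell import *
print(close_job())"
```

```text
the job is handed in; nothing more can be done
None
```

I handed the job in with the plate against the dock's back stop and the coupler snapped over the nipple, still gripped and pressed on its seat with about 32 N. No verdict came back; tilt measured 25–27° against the nipple's 25°, and "seated" is judged from the hard stop, not seen.

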